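# Clear the check plate, then present the jar with the steel balls

## Robot

A 7-joint arm with a two-finger parallel gripper is mounted at the origin on a cart in front of the work surface, level with it; the furniture and walls round the work are solid. World frame = base frame: x ahead of the robot, y to its left, z up, the work surface at z = 0. Lengths are in m, angles in rad, forces in N, time in s.
With the tool pointing down it reaches from about 0.4 to 0.85 m from the base axis. Payload 4.5 kg.
Tool frame: the origin (TCP) lies midway between the tips of the shut fingers; the grasp point (between the pads) lies behind it (r.grip_point_offset is the z of the grasp point in the tool frame, in m); z points along the fingers, y is the line along which they close (so a half turn about z gives the same grasp; the last joint's range is limited). The gripper opens to 88 mm and grips with 3 to 60 N. Pads are 18 mm wide; open, the fingers measure 123 mm over their backs; the gripper's body (75 mm by 187 mm) begins 45 mm behind the grasp point.
Start: joints at [-1.231, 0.689, -0.195, 1.565, 0.157, 0.902, -0.215], TCP at [0.188, 0.596, 0.239] pointing down, gripper open.
Joint ranges: [-3.01, 3.01], [-0.46, 2.08], [-1.47, 1.51], [0.13, 2.56], [-1, 4.14], [0.04, 2.09], [-2.66, 2.66]. Speed limits (rad/s): [2.57, 2.57, 3.14, 3.14, 3.14, 3.14, 3.14].

## Interface

Orientations are given as a unit quaternion [x, y, z, w].
In Python, from plant import r, optics, workorder gives the robot as it stands.
- The arm moves only by the shell command python3 -m creep 'ROWS' [FORCE]. ROWS is JSON, a list of rows, each an object of numbers: "grip": the gripper command: -1 is shut, 1 is fully open, values between are in proportion; "tx", "ty", "tz": the shift along the tool's x, y, z in cm; "spin": the turn about the tool's z in degrees. In form: [{"grip": .., "tx": .., "ty": .., "tz": .., "spin": ..}, ...]. A call has 1 to 8 rows; each row shifts and turns the commanded pose from where the row before left it, along the tool's axes as they then stand; what a row does not reach is not made up. A row lasts 1/12 s, in which the tool goes at most 41.7 mm and 7.16 degrees, less where a joint would pass 70% of its speed; a pose out of reach is approached as far as the arm can. A call with a gripper value outside its range is refused whole. The fingers move at their own pace and stop on an object; FORCE is the grip in N (left out, the last holds). Time passes only in rows, so rows that do not move let the fingers close. It gives the time, the measured TCP pose, the force, the opening and the grip force at its end, in the units of the state.
- r.get_state(): the state, without advancing time (a new reading comes with each control period).
- optics.snapshot(name): name is "scene" or "top"; returns (picture, depth): 384x512x3 uint8, red, green, blue; 384x512 float32, m along the optical axis (not along the pixel's ray), 0 where there is no reading.
- optics.get_calibration(name): a dict with "fx", "fy", "cx", "cy" (pixels), "D" ([k1, k2, p1, p2, k3] as OpenCV has them; the pictures are not rectified), "extrinsics" (4x4, takes a point from world to camera coordinates). Camera axes: x right, y down, z forward; pixel columns grow to the right and rows downward; lengths in m; the calibration is good to about 2 mm. A picture is of the moment at which its call begins. get_calibration takes no time and is no camera call.
- workorder.finish_job(): hands the job in; it is judged then, once.
The state is a dict: "clock": time; "q": joint angles; "qd": joint speeds; "joint_torque": joint torques, N m; "tool_pos": TCP position; "eef_rot": TCP orientation; "contact_force": force on the tool from outside, world axes, zero at the start; "moment": the same for the moment, N m; "opening": opening from 0.0 (shut) to 1.0 (fully open); "finger_force": force on a finger pad.
Only numpy, scipy, OpenCV 4.12 (cv2) and the standard library are available. Lean on these libraries where they do the work, as an engineer would, in place of code of your own. Each camera call takes 0.05 s, during which the arm holds its last target. There are 200 camera calls.

## Task

Two sealed jars look the same, but one holds steel grinding balls and is clearly heavier. First push the blue cap shards off the white check plate into its grey catch trough with the orange scraper block (do not touch the shards with the gripper), and stand the scraper upright back on the bench, clear of the plate and trough. Then lift each jar in turn to feel its weight, leave the lighter one standing where it stood, and finish while still holding the heavier one upright and still over the middle of the plate, its underside about 8 cm above the plate; do not tip over the jars or disturb the other things on the bench.

Things in the scene. Friction and masses are not known exactly. Their poses are not given: they have to be found in the camera images.
- check_plate: Fixed white plate 150 x 150 mm, flat top 18 mm above bench, grey centre cross. Origin under its middle, at bench height; x, y along its edges, z up. Open grey catch trough joined to its -y edge, y -75 to -139 mm, as wide as the plate: floor 4 mm high, walls 4 mm thick and 30 mm high at both ends and far side, no lip on the plate side: things pushed over that edge drop in.
- scraper: Scraper block standing on the bench, 150 g: black rubber foot 110 mm (x) by 28 mm (y), 22 mm high, with an orange grip 100 x 26 mm above it up to 63 mm high. Origin at the centre of its underside; x along its length, z up. Pinch the orange grip across its 26 mm thickness from above.
- shard_1: Blue plastic shard of a broken cap rim, a bent strip about 22 x 9 mm and 9 mm high, 12 g, at first loose on the check plate, its origin at x -41 to 41 mm, y -50 to 20 mm in the plate's frame, yaw varying. Origin at about the middle of its underside, z up at the start.
- shard_2: Blue plastic shard of a broken cap rim, a bent strip about 22 x 9 mm and 9 mm high, 12 g, at first loose on the check plate, its origin at x -41 to 41 mm, y -50 to 20 mm in the plate's frame, yaw varying. Origin at about the middle of its underside, z up at the start.
- shard_3: Blue plastic shard of a broken cap rim, a bent strip about 22 x 9 mm and 9 mm high, 12 g, at first loose on the check plate, its origin at x -41 to 41 mm, y -50 to 20 mm in the plate's frame, yaw varying. Origin at about the middle of its underside, z up at the start.
- jar_mat: Fixed thin blue mat on the bench under the jars, 180 mm (x) by 230 mm (y), 4 mm thick. Origin at the centre of its underside.
- jar_a: Sealed opaque white jar, 46 mm diameter, 82 mm tall; white up to 55 mm, shoulder to 62 mm, ribbed green cap 43 mm wide above. Origin at the centre of its underside, z up. Looks exactly like the other jar; stands on the blue mat; full, contents shift 2 mm at most. One of the two (it cannot be seen which) weighs 0.20 to 0.30 kg, the other 0.45 to 0.63 kg.
- jar_b: Sealed opaque white jar, 46 mm diameter, 82 mm tall; white up to 55 mm, shoulder to 62 mm, ribbed green cap 43 mm wide above. Origin at the centre of its underside, z up. Looks exactly like the other jar; stands on the blue mat; full, contents shift 2 mm at most. One of the two (it cannot be seen which) weighs 0.20 to 0.30 kg, the other 0.45 to 0.63 kg.
- petri_dish: Bystander: flat tan covered petri dish, 91 mm diameter, 17 mm high, loose. Origin at the centre of its underside.
- foil_flask: Bystander: small flask wrapped in foil, 70 mm wide, 78 mm high, loose. Origin at the centre of its underside.
- loose_cap: Bystander: whole blue screw cap lying on the bench, 34 mm diameter, 14 mm high, loose. Origin at the centre of its underside.
Not all that is in view belongs to the job. What is shaped like the jar_a but pink or yellow is not meant.

How it is judged:
By the outcome, as a careful person would: the job done as asked, in the order asked, and still so for the second after the job is handed in, while the arm keeps its last pose, push and grip.
It also fails if it takes over 72 s, if anything falls off the work surface, if the arm or the gripper's body presses on something with over 40 N, if the wrist force passes 120 N, or if a joint passes its speed limit or range.

## Working session

There is one attempt and no reset: what is moved stays moved. The work goes in short steps, Python scripts to look and compute and a shell command to move; the robot and the scene stay as the last step left them, time stands still between calls to the robot, and variables do not carry over. Pictures are saved under pics/ and viewed, at most 10 in all, crops included, and the job is handed in when it is done.

```bash
mkdir -p pics; ls
python3 - <<'E'
from plant import r,optics,workorder
import cv2,numpy as np
for n in("scene","top"):
    p,d=optics.snapshot(n); cv2.imwrite(f"pics/{n}0.png",p[:,:,::-1]); np.savez(f"{n}0.npz",p=p,d=d)
    c=optics.get_calibration(n); print(n,{k:np.round(v,3).tolist() for k,v in c.items()})
s=r.get_state(); print(s, r.grip_point_offset)
E
```

```text
pics
scene {'fx': 452.128, 'fy': 452.128, 'cx': 251.921, 'cy': 188.141, 'D': [-0.151, 0.0, 0.0, 0.0, 0.0], 'extrinsics': [[0.672, -0.74, 0.009, -0.427], [-0.518, -0.479, -0.709, 0.311], [0.529, 0.472, -0.705, 0.909], [0.0, 0.0, 0.0, 1.0]]}
top {'fx': 429.907, 'fy': 429.907, 'cx': 253.344, 'cy': 192.839, 'D': [0.013, 0.0, 0.0, 0.0, 0.0], 'extrinsics': [[-0.019, -1.0, -0.01, -0.022], [-0.988, 0.021, -0.153, 0.565], [0.153, 0.007, -0.988, 1.376], [0.0, 0.0, 0.0, 1.0]]}
{'clock': 0.1, 'q': array([-1.23121362,  0.68988803, -0.19449777,  1.56624466,  0.15726801,
        0.90251522, -0.2151119 ]), 'qd': array([-0.00072914, -0.00188452,  0.00045524, -0.00168552,  0.00050334,
       -0.00124058, -0.00036011]), 'joint_torque': array([-3.95140945e-03, -5.28492951e+01, -1.27162546e+00, -1.53835326e+01,
       -5.25692815e-02,  2.02547009e-03,  6.03157400e-05]), 'tool_pos': array([0.18802313, 0.59544173, 0.23799598]), 'eef_rot': array([ 1.52282538e-01,  9.88336649e-01, -8.31761103e-04, -6.99897772e-05]), 'contact_force': array([1.1291336 , 0.65474337, 0.30910312]), 'moment': array([ 0.00135733, -0.01041158,  0.01388353]), 'finger_force': 0.0, 'opening': 1.001634799669116} -0.0187
```

View pics/top0.png

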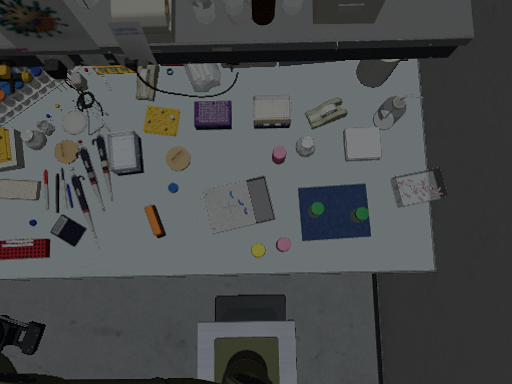

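View pics/scene0.png

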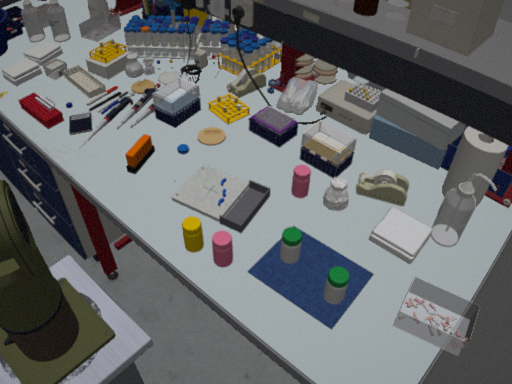

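The top view shows the green-cap jars at (317,209) and (361,214). Their lookalikes are pink at (279,155) and (284,244), and yellow at (258,250). The orange scraper is at (154,221), told apart from the tan discs at (178,158). The plate with blue shards is at (235,205) with its trough at (260,200), and the whole blue cap is at (173,188). I choose the green-cap jars and the orange block, and will check both in one crop.

```bash
cat > h.py <<'E'
from plant import r,optics,workorder
import cv2,numpy as np
def cast(n,uv,z):
    c=optics.get_calibration(n);K=np.array([[c['fx'],0,c['cx']],[0,c['fy'],c['cy']],[0,0,1]])
    E=np.array(c['extrinsics']);R,t=E[:3,:3],E[:3,3]
    u=cv2.undistortPoints(np.float64(uv).reshape(-1,1,2),K,np.float64(c['D'])).reshape(-1,2)
    d=np.c_[u,np.ones(len(u))]@R; o=-R.T@t
    return o+d*((z-o[2])/d[:,2])[:,None]
def hsv(p): return cv2.cvtColor(p,cv2.COLOR_RGB2HSV)
def blobs(m,amin):
    cs,_=cv2.findContours(m.astype(np.uint8),cv2.RETR_EXTERNAL,cv2.CHAIN_APPROX_NONE)
    return [c for c in cs if cv2.contourArea(c)>=amin]
def cen(c): 
    M=cv2.moments(c);return np.array([M['m10']/M['m00'],M['m01']/M['m00']])
def rng(p,lo,hi): return cv2.inRange(hsv(p),np.array(lo),np.array(hi))>0
def yaw():
    q=r.get_state()['eef_rot'];from scipy.spatial.transform import Rotation as R
    return R.from_quat(q).as_matrix()
E
python3 - <<'E'
from h import *
for n in("scene","top"):
    p=np.load(n+"0.npz")['p'];print(n)
    for k,lo,hi,z,a in(("orange",(5,180,120),(14,255,255),.063,20),("green",(50,120,60),(85,255,255),.082,20),("blue",(100,150,60),(125,255,255),.025,3)):
        m=rng(p,lo,hi)
        for c in blobs(m,a):
            uv=cen(c)
            w=cast(n,[uv],z)[0]
            if not(.3<w[0]<.75 and -.45<w[1]<.35):continue
            q=cast(n,c.reshape(-1,2),z)[:,:2].astype(np.float32);R=cv2.minAreaRect(q)
            print(k,uv.round(1),cv2.contourArea(c),w.round(3),np.round(R[0],3),np.round(R[1],3),round(R[2],1))
a=np.load("top0.npz")['p'][140:265,130:380];b=np.load("scene0.npz")['p'][120:320,110:380]
a=cv2.resize(a,(800,400),interpolation=2)[:,:,::-1];b=cv2.resize(b,(800,593),interpolation=2)[:,:,::-1]
cv2.imwrite("pics/ca.png",cv2.convertScaleAbs(a,alpha=1.5));cv2.imwrite("pics/cb.png",cv2.convertScaleAbs(b,alpha=1.3))
E
```

```text
scene
orange [137.5 145.5] 156.5 [0.477 0.29  0.063] [0.478 0.291] [0.096 0.024] 20.5
green [338.4 275.1] 276.5 [ 0.487 -0.377  0.082] [ 0.487 -0.377] [0.044 0.044] 62.1
green [291.9 234.8] 219.0 [ 0.506 -0.237  0.082] [ 0.506 -0.237] [0.047 0.04 ] 39.5
blue [317.6 314.6] 7.5 [ 0.414 -0.386  0.025] [ 0.416 -0.386] [0.017 0.009] 21.0
blue [343.9 304.9] 7.5 [ 0.47  -0.414  0.025] [ 0.464 -0.416] [0.021 0.011] 28.0
blue [303.7 305.3] 26.5 [ 0.412 -0.35   0.025] [ 0.417 -0.353] [0.055 0.022] 77.0
blue [328.2 308.8] 77.0 [ 0.44  -0.394  0.025] [ 0.433 -0.392] [0.055 0.06 ] 10.3
blue [348.9 294.4] 11.5 [ 0.499 -0.407  0.025] [ 0.499 -0.409] [0.024 0.017] 25.0
blue [287.1 294.6] 14.0 [ 0.409 -0.307  0.025] [ 0.414 -0.314] [0.021 0.063] 2.0
blue [293.1 288.4] 5.5 [ 0.43  -0.307  0.025] [ 0.431 -0.311] [0.01  0.018] 20.3
blue [358. 284.] 7.5 [ 0.535 -0.407  0.025] [ 0.539 -0.407] [0.023 0.018] 77.2
blue [312.  286.6] 32.5 [ 0.461 -0.335  0.025] [ 0.464 -0.335] [0.057 0.031] 6.1
blue [297.  281.8] 14.0 [ 0.449 -0.303  0.025] [ 0.451 -0.306] [0.024 0.019] 32.7
blue [367.3 278.1] 3.5 [ 0.562 -0.
[... 1521 characters left out ...]
 5.0 [0.537 0.011 0.025] [0.537 0.011] [0.022 0.003] 44.7
blue [223.3 180.2] 3.5 [0.568 0.043 0.025] [0.566 0.042] [0.017 0.007] 9.3
blue [182.7 148.4] 55.5 [0.583 0.223 0.025] [0.582 0.223] [0.033 0.026] 48.2
top
orange [151.9 219.6] 130.0 [0.481 0.295 0.063] [0.48  0.295] [0.092 0.02 ] 20.7
green [361.9 213.1] 121.0 [ 0.486 -0.377  0.082] [ 0.485 -0.378] [0.038 0.042] 86.8
green [317.1 207.8] 123.5 [ 0.506 -0.236  0.082] [ 0.506 -0.237] [0.04  0.039] 43.0
blue [312.9 238.6] 3.5 [ 0.411 -0.226  0.025] [ 0.413 -0.226] [0.033 0.007] 88.9
blue [343.1 236.1] 3.5 [ 0.417 -0.326  0.025] [ 0.417 -0.328] [0.012 0.019] 35.1
blue [172.7 187.3] 50.5 [0.591 0.237 0.025] [0.592 0.237] [0.029 0.026] 44.4
```

View pics/ca.png

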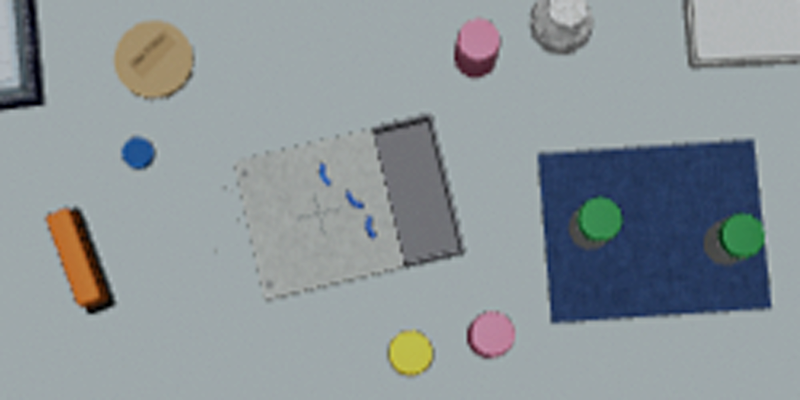

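View pics/cb.png

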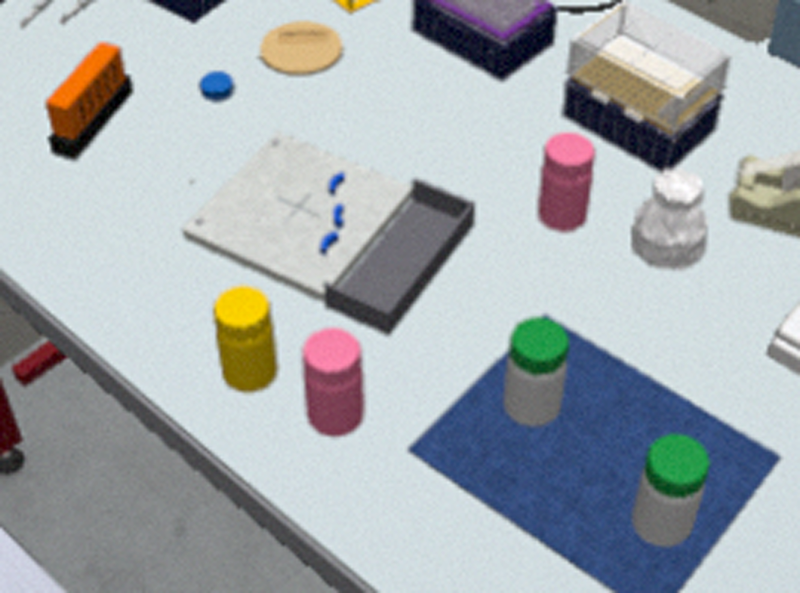

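Run:
```python
from h import *
T=lambda a,z:cast("top",np.array(a)/3.2+[129.7,139.7],z)
S=lambda a,z:cast("scene",np.array(a)/2.963+[109.7,119.7],z)
pt=T([(237,163),(268,299),(375,131),(404,266),(318,214)],.018);ps=S([(277,134),(185,231),(299,206)],.018)
print(pt.round(3));print(ps.round(3));print("trough rim",T([(432,117),(463,255)],.03).round(3),S([(473,207),(389,329)],.03).round(3))
print("shards",T([(325,174),(355,198),(371,226)],.025).round(3),S([(337,182),(339,215),(329,242)],.025).round(3))
for i in((0,1),(2,3)): d=pt[i[0]]-pt[i[1]];print(np.degrees(np.arctan2(d[1],d[0])),np.linalg.norm(d))
print("scraper T",T([(77,260)],.063),"yaw ang")
m=yaw();print(m.round(3))
```

```text
[[ 0.579  0.133  0.018]
 [ 0.436  0.101  0.018]
 [ 0.61  -0.012  0.018]
 [ 0.467 -0.04   0.018]
 [ 0.523  0.049  0.018]]
[[0.579 0.133 0.018]
 [0.436 0.1   0.018]
 [0.526 0.048 0.018]]
trough rim [[ 0.622 -0.073  0.03 ]
 [ 0.476 -0.101  0.03 ]] [[ 0.621 -0.074  0.03 ]
 [ 0.469 -0.115  0.03 ]]
shards [[ 0.564  0.04   0.025]
 [ 0.538  0.009  0.025]
 [ 0.509 -0.007  0.025]] [[ 0.566  0.04   0.025]
 [ 0.537  0.009  0.025]
 [ 0.508 -0.008  0.025]]
12.548962280334873 0.14689316018015602
10.948883404330575 0.14583105796198173
scraper T [[0.47608418 0.28936718 0.063     ]] yaw ang
[[-0.954  0.301 -0.   ]
 [ 0.301  0.954 -0.002]
 [-0.    -0.002 -1.   ]]
```

The two views agree within a few mm. The plate centre is at (0.524, 0.048) with yaw about 12.2°, and the scraper is at (0.478, 0.292) with yaw about 20.5°. The jars are at (0.506, -0.237) and (0.486, -0.377). The crop confirms green-capped jars and the orange block on its black foot. Now I move over the scraper.

```bash
python3 -m creep '[{"grip":1,"tx":-2.6,"ty":-1.45},{"grip":1,"tx":-2.6,"ty":-1.45},{"grip":1,"tx":-2.6,"ty":-1.45},{"grip":1,"tx":-2.6,"ty":-1.45},{"grip":1,"tx":-2.6,"ty":-1.45},{"grip":1,"tx":-2.6,"ty":-1.45},{"grip":1,"tx":-2.6,"ty":-1.45}]'
python3 -m creep '[{"grip":1,"tx":-2.6,"ty":-1.45},{"grip":1,"tx":-2.6,"ty":-1.45},{"grip":1,"tx":-2.6,"ty":-1.45},{"grip":1,"tx":-2.6,"ty":-1.45},{"grip":1,"tx":-2.6,"ty":-1.45},{"grip":1,"tx":-2.6,"ty":-1.45},{"grip":1,"tx":-2.6,"ty":-1.45}]'
python3 -m creep '[{"grip":1,"spin":-5},{"grip":1,"spin":-5},{"grip":1,"spin":-5},{"grip":1,"spin":-5},{"grip":1,"spin":-5},{"grip":1,"spin":-5},{"grip":1,"spin":-5},{"grip":1,"spin":-3}]'
cat >> h.py <<'E'
def goto(x,y,ang,z=None):
    """remaining shift (cm, tool axes as they stand) and spin (deg) so that tool x points at ang (mod 180)"""
    s=r.get_state();m=yaw();d=np.array([x,y,z if z is not None else s['tool_pos'][2]])-s['tool_pos']
    a=np.degrees(np.arctan2(m[1,0],m[0,0]));sp=-((ang-a+90)%180-90)
    print("t",round(s['clock'],2),"pos",s['tool_pos'].round(4),"ang",round(a,1),"tool xyz cm",(m.T@d*100).round(2),"spin",round(sp,1),"F",s['contact_force'].round(2),"open",round(s['opening'],3),"ff",round(s['finger_force'],1),"q",s['q'].round(2))
E
python3 -c "
from h import *
goto(.478,.292,20.5,.026)"
```

```text
t 0.1 pos [0.188  0.5954 0.238 ] ang 162.5 tool xyz cm [-36.78 -20.17  21.24] spin -38.0 F [1.13 0.65 0.31] open 1.002 ff 0.0 q [-1.23  0.69 -0.19  1.57  0.16  0.9  -0.22]$[0]: bad value
$[0]: bad value
$[0]: bad value
```

```bash
python3 -m creep '[{"grip":1,"tx":-2.6,"ty":-1.45,"tz":0,"spin":0},{"grip":1,"tx":-2.6,"ty":-1.45,"tz":0,"spin":0},{"grip":1,"tx":-2.6,"ty":-1.45,"tz":0,"spin":0},{"grip":1,"tx":-2.6,"ty":-1.45,"tz":0,"spin":0},{"grip":1,"tx":-2.6,"ty":-1.45,"tz":0,"spin":0},{"grip":1,"tx":-2.6,"ty":-1.45,"tz":0,"spin":0},{"grip":1,"tx":-2.6,"ty":-1.45,"tz":0,"spin":0}]'
python3 -c "
from h import *
goto(.478,.292,20.5,.026)"
```

```text
clock: 0.68
tool_pos: [0.3318, 0.443, 0.2384]
eef_rot: [0.152, 0.988, -0.0, -0.0]
contact_force: [0.5, -0.5, 0.3]
opening: 0.998
finger_force: 0.0
t 0.68 pos [0.3318 0.443  0.2384] ang 162.5 tool xyz cm [-18.49  -9.99  21.25] spin -38.0 F [ 0.47 -0.48  0.27] open 0.998 ff 0.0 q [-0.88  0.6  -0.22  1.78  0.18  0.78  0.08]
```

All five keys are needed in each row. The tool tracks well.

```bash
python3 -m creep '[{"grip":1,"tx":-2.65,"ty":-1.43,"tz":0,"spin":0},{"grip":1,"tx":-2.65,"ty":-1.43,"tz":0,"spin":0},{"grip":1,"tx":-2.65,"ty":-1.43,"tz":0,"spin":0},{"grip":1,"tx":-2.65,"ty":-1.43,"tz":0,"spin":0},{"grip":1,"tx":-2.65,"ty":-1.43,"tz":0,"spin":0},{"grip":1,"tx":-2.65,"ty":-1.43,"tz":0,"spin":0},{"grip":1,"tx":-2.65,"ty":-1.43,"tz":0,"spin":0}]' >/dev/null
python3 -m creep '[{"grip":1,"tx":0,"ty":0,"tz":1,"spin":-5},{"grip":1,"tx":0,"ty":0,"tz":1,"spin":-5},{"grip":1,"tx":0,"ty":0,"tz":1,"spin":-5},{"grip":1,"tx":0,"ty":0,"tz":1,"spin":-5},{"grip":1,"tx":0,"ty":0,"tz":1,"spin":-5},{"grip":1,"tx":0,"ty":0,"tz":1,"spin":-5},{"grip":1,"tx":0,"ty":0,"tz":1,"spin":-5},{"grip":1,"tx":0,"ty":0,"tz":1,"spin":-3}]' >/dev/null
python3 -m creep '[{"grip":1,"tx":0,"ty":0,"tz":0,"spin":0}]' >/dev/null
python3 -c "
from h import *
goto(.478,.292,20.5,.026)
p,d=optics.snapshot('scene');cv2.imwrite('pics/s1.png',p[:,:,::-1])
"
```

```text
t 2.02 pos [0.4768 0.292  0.1567] ang -159.5 tool xyz cm [-0.16 -0.03 13.07] spin 0.0 F [ 0.01  0.51 -0.42] open 1.0 ff 0.0 q [-0.4   0.74 -0.39  1.83  0.43  0.66  0.89]
```

```bash
python3 -m creep '[{"grip":1,"tx":-0.16,"ty":0,"tz":2,"spin":0},{"grip":1,"tx":0,"ty":0,"tz":2.2,"spin":0},{"grip":1,"tx":0,"ty":0,"tz":2.2,"spin":0},{"grip":1,"tx":0,"ty":0,"tz":2.2,"spin":0},{"grip":1,"tx":0,"ty":0,"tz":2,"spin":0},{"grip":1,"tx":0,"ty":0,"tz":1.5,"spin":0},{"grip":1,"tx":0,"ty":0,"tz":0.97,"spin":0},{"grip":1,"tx":0,"ty":0,"tz":0,"spin":0}]' |grep -E 'pos|force'
python3 -m creep '[{"grip":-1,"tx":0,"ty":0,"tz":0,"spin":0},{"grip":-1,"tx":0,"ty":0,"tz":0,"spin":0},{"grip":-1,"tx":0,"ty":0,"tz":0,"spin":0},{"grip":-1,"tx":0,"ty":0,"tz":0,"spin":0},{"grip":-1,"tx":0,"ty":0,"tz":0,"spin":0},{"grip":-1,"tx":0,"ty":0,"tz":0,"spin":0},{"grip":-1,"tx":0,"ty":0,"tz":0,"spin":0},{"grip":-1,"tx":0,"ty":0,"tz":0,"spin":0}]' 35
python3 -m creep '[{"grip":-1,"tx":0,"ty":0,"tz":0,"spin":0},{"grip":-1,"tx":0,"ty":0,"tz":0,"spin":0},{"grip":-1,"tx":0,"ty":0,"tz":0,"spin":0},{"grip":-1,"tx":0,"ty":0,"tz":0,"spin":0}]'
```

```text
tool_pos: [0.4788, 0.2934, 0.0268]
contact_force: [0.1, -0.6, -0.3]
finger_force: 0.0
clock: 3.4
tool_pos: [0.4795, 0.2937, 0.0281]
eef_rot: [-0.178, 0.984, 0.0, 0.0]
contact_force: [-0.9, 1.0, -0.1]
opening: 0.421
finger_force: 0.0
clock: 3.73
tool_pos: [0.4794, 0.2937, 0.028]
eef_rot: [-0.178, 0.984, 0.0, -0.0]
contact_force: [0.0, -0.2, 0.5]
opening: 0.29
finger_force: 35.0
```

```bash
python3 -m creep '[{"grip":-1,"tx":0,"ty":0,"tz":-1,"spin":0},{"grip":-1,"tx":0,"ty":0,"tz":-1.5,"spin":0},{"grip":-1,"tx":0,"ty":0,"tz":-1.5,"spin":0},{"grip":-1,"tx":0,"ty":0,"tz":-1,"spin":0},{"grip":-1,"tx":0,"ty":0,"tz":0,"spin":4},{"grip":-1,"tx":0,"ty":0,"tz":0,"spin":4.3},{"grip":-1,"tx":0,"ty":0,"tz":0,"spin":0},{"grip":-1,"tx":0,"ty":0,"tz":0,"spin":0}]' 
python3 -c "
from h import *
goto(.5205,.0881,12.2,.048)"
```

```text
clock: 4.4
tool_pos: [0.4794, 0.2937, 0.0783]
eef_rot: [-0.107, 0.994, -0.0, 0.0]
contact_force: [-0.4, -0.7, -1.5]
opening: 0.29
finger_force: 35.0
t 4.4 pos [0.4794 0.2937 0.0783] ang -167.7 tool xyz cm [  0.36 -20.96   3.03] spin 0.1 F [-0.43 -0.66 -1.48] open 0.29 ff 35.0 q [-0.47  0.85 -0.27  1.87  0.45  0.47  0.72]
```

```bash
python3 -m creep '[{"grip":-1,"tx":0.05,"ty":-2.6,"tz":0,"spin":0},{"grip":-1,"tx":0.05,"ty":-2.6,"tz":0,"spin":0},{"grip":-1,"tx":0.05,"ty":-2.6,"tz":0,"spin":0},{"grip":-1,"tx":0.05,"ty":-2.6,"tz":0,"spin":0},{"grip":-1,"tx":0.05,"ty":-2.6,"tz":0,"spin":0},{"grip":-1,"tx":0.05,"ty":-2.6,"tz":0,"spin":0},{"grip":-1,"tx":0.05,"ty":-2.6,"tz":0,"spin":0},{"grip":-1,"tx":0,"ty":-2.6,"tz":0,"spin":0}]' >/dev/null
python3 -m creep '[{"grip":-1,"tx":0,"ty":0,"tz":1,"spin":0},{"grip":-1,"tx":0,"ty":0,"tz":1,"spin":0},{"grip":-1,"tx":0,"ty":0,"tz":0.6,"spin":0},{"grip":-1,"tx":0,"ty":0,"tz":0,"spin":0},{"grip":-1,"tx":0,"ty":0,"tz":0,"spin":0}]' 
python3 -c "
from h import *
goto(.5205,.0881,12.2,.048)
p,d=optics.snapshot('scene');cv2.imwrite('pics/s2.png',cv2.convertScaleAbs(cv2.resize(p[110:260,120:320,::-1],(800,600)),alpha=1.4))"
```

```text
clock: 5.48
tool_pos: [0.5192, 0.0914, 0.0515]
eef_rot: [-0.108, 0.994, 0.0, -0.001]
contact_force: [0.3, -0.8, -1.1]
opening: 0.292
finger_force: 35.0
t 5.48 pos [0.5192 0.0914 0.0515] ang -167.6 tool xyz cm [-0.06 -0.35  0.35] spin 0.2 F [ 0.33 -0.82 -1.12] open 0.292 ff 35.0 q [-0.11  0.88 -0.25  1.99  0.58  0.35  0.96]
```

View pics/s2.png

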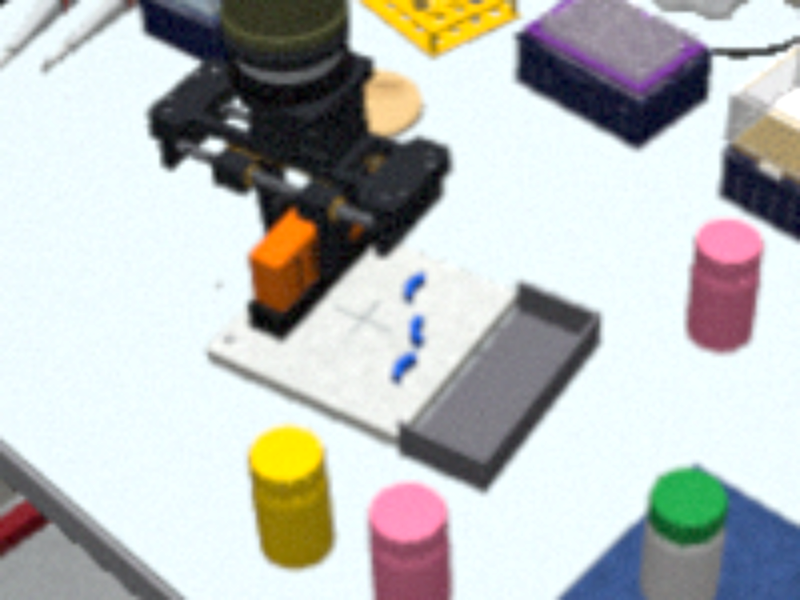

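The scraper is held level above the back of the plate, around (290,280) in the crop. The shards lie ahead of it at (415,285), (417,330) and (403,367), with the empty trough at (500,390). Lowering and then pushing.

```bash
python3 -m creep '[{"grip":-1,"tx":0,"ty":0,"tz":0.2,"spin":0},{"grip":-1,"tx":0,"ty":0,"tz":0.15,"spin":0},{"grip":-1,"tx":0,"ty":0,"tz":0,"spin":0},{"grip":-1,"tx":0,"ty":0,"tz":0,"spin":0}]' | grep -E "pos|contact"
python3 -m creep '[{"grip":-1,"tx":0,"ty":-0.6,"tz":0,"spin":0},{"grip":-1,"tx":0,"ty":-0.8,"tz":0,"spin":0},{"grip":-1,"tx":0,"ty":-0.8,"tz":0,"spin":0},{"grip":-1,"tx":0,"ty":-0.8,"tz":0,"spin":0},{"grip":-1,"tx":0,"ty":-0.8,"tz":0,"spin":0},{"grip":-1,"tx":0,"ty":-0.8,"tz":0,"spin":0},{"grip":-1,"tx":0,"ty":-0.8,"tz":0,"spin":0},{"grip":-1,"tx":0,"ty":-0.8,"tz":0,"spin":0}]' | grep -E "pos|contact"
python3 -m creep '[{"grip":-1,"tx":0,"ty":-0.8,"tz":0,"spin":0},{"grip":-1,"tx":0,"ty":-0.8,"tz":0,"spin":0},{"grip":-1,"tx":0,"ty":-0.8,"tz":0,"spin":0},{"grip":-1,"tx":0,"ty":-0.8,"tz":0,"spin":0},{"grip":-1,"tx":0,"ty":-0.8,"tz":0,"spin":0},{"grip":-1,"tx":0,"ty":-0.8,"tz":0,"spin":0},{"grip":-1,"tx":0,"ty":-0.8,"tz":0,"spin":0},{"grip":-1,"tx":0,"ty":-0.8,"tz":0,"spin":0}]' | grep -E "pos|contact"
python3 -m creep '[{"grip":-1,"tx":0,"ty":-0.4,"tz":0,"spin":0},{"grip":-1,"tx":0,"ty":-0.3,"tz":0,"spin":0},{"grip":-1,"tx":0,"ty":0,"tz":0,"spin":0},{"grip":-1,"tx":0,"ty":0,"tz":0,"spin":0}]' | grep -E "pos|contact"
python3 -c "
from h import *
goto(.524-.088*.211,.048-.088*.977,12.2,.048)
p,d=optics.snapshot('scene');cv2.imwrite('pics/s3.png',cv2.convertScaleAbs(cv2.resize(p[110:260,120:320,::-1],(800,600)),alpha=1.4))"
```

```text
tool_pos: [0.5199, 0.0898, 0.0486]
contact_force: [-0.2, -0.1, -2.0]
tool_pos: [0.5331, 0.0281, 0.0485]
contact_force: [-0.2, 0.3, -1.5]
tool_pos: [0.5466, -0.0344, 0.0485]
contact_force: [-0.3, 0.2, -1.3]
tool_pos: [0.5479, -0.04, 0.0485]
contact_force: [-0.4, 0.3, -2.0]
t 7.53 pos [ 0.5479 -0.04    0.0485] ang -167.8 tool xyz cm [4.11 1.1  0.05] spin -0.0 F [-0.38  0.28 -2.  ] open 0.294 ff 35.0 q [ 0.17  0.9  -0.31  1.92  0.63  0.42  1.17]
```

View pics/s3.png

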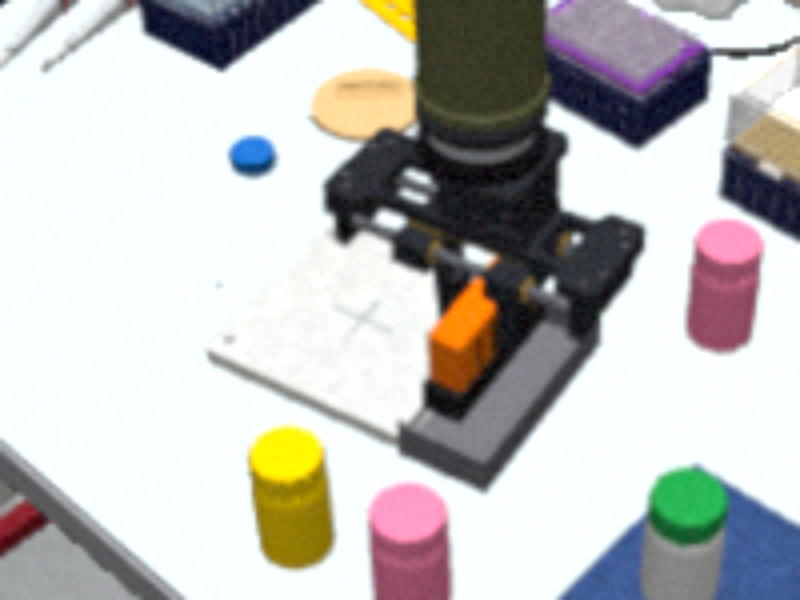

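The plate is bare and the scraper is over the trough at (460,350) in the crop. I lift straight up, return the scraper to its place, then look.

```bash
python3 -m creep '[{"grip":-1,"tx":0,"ty":0,"tz":-1,"spin":0},{"grip":-1,"tx":0,"ty":0,"tz":-1.2,"spin":0},{"grip":-1,"tx":0,"ty":0,"tz":-1.2,"spin":0},{"grip":-1,"tx":0,"ty":2,"tz":-0.6,"spin":0},{"grip":-1,"tx":0,"ty":3,"tz":0,"spin":0},{"grip":-1,"tx":0,"ty":3,"tz":0,"spin":0},{"grip":-1,"tx":0,"ty":3,"tz":0,"spin":0},{"grip":-1,"tx":0,"ty":3,"tz":0,"spin":0}]' | grep -E "pos|contact"
python3 -m creep '[{"grip":-1,"tx":0,"ty":3,"tz":0,"spin":0},{"grip":-1,"tx":0,"ty":3,"tz":0,"spin":0},{"grip":-1,"tx":0,"ty":3,"tz":0,"spin":0},{"grip":-1,"tx":0,"ty":3,"tz":0,"spin":0},{"grip":-1,"tx":0,"ty":3,"tz":0,"spin":0},{"grip":-1,"tx":0,"ty":3,"tz":0,"spin":0},{"grip":-1,"tx":0,"ty":2,"tz":0,"spin":0},{"grip":-1,"tx":0,"ty":0,"tz":0,"spin":0}]' | grep -E "pos|contact"
python3 -c "
from h import *
goto(.4794,.2937,20.5,.028)
p,d=optics.snapshot('top');cv2.imwrite('pics/t3.png',cv2.convertScaleAbs(cv2.resize(p[140:265,130:380,::-1],(800,400)),alpha=1.5))"
```

```text
tool_pos: [0.518, 0.0983, 0.0894]
contact_force: [0.5, 0.6, -1.7]
tool_pos: [0.4738, 0.3, 0.0898]
contact_force: [0.1, 0.9, -0.9]
t 8.92 pos [0.4738 0.3    0.0898] ang -167.3 tool xyz cm [-0.39 -0.78  6.17] spin -7.8 F [ 0.1   0.88 -0.93] open 0.289 ff 35.0 q [-0.47  0.84 -0.29  1.88  0.46  0.49  0.71]
```

View pics/t3.png

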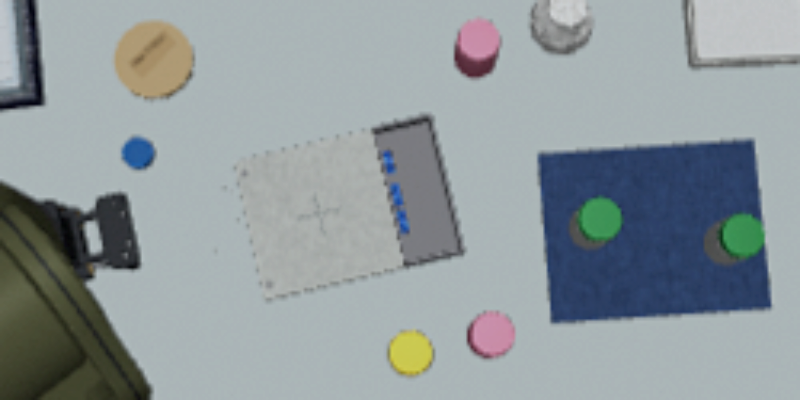

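All three shards lie in the trough, at (388,160), (397,195) and (403,222), and the plate is empty. Now I stand the scraper down here.

```bash
python3 -m creep '[{"grip":-1,"tx":0,"ty":0,"tz":1.5,"spin":0},{"grip":-1,"tx":0,"ty":0,"tz":1.5,"spin":0},{"grip":-1,"tx":0,"ty":0,"tz":1.5,"spin":0},{"grip":-1,"tx":0,"ty":0,"tz":0.8,"spin":0},{"grip":-1,"tx":0,"ty":0,"tz":0.4,"spin":0},{"grip":-1,"tx":0,"ty":0,"tz":0.25,"spin":0},{"grip":-1,"tx":0,"ty":0,"tz":0.15,"spin":0},{"grip":-1,"tx":0,"ty":0,"tz":0,"spin":0}]' | grep -E "pos|contact"
python3 -m creep '[{"grip":-1,"tx":0,"ty":0,"tz":0,"spin":0},{"grip":-1,"tx":0,"ty":0,"tz":0.05,"spin":0},{"grip":-1,"tx":0,"ty":0,"tz":0,"spin":0},{"grip":-1,"tx":0,"ty":0,"tz":0,"spin":0}]' | grep -E "pos|contact"
```

```text
tool_pos: [0.4765, 0.292, 0.0282]
contact_force: [1.0, -0.6, -1.1]
tool_pos: [0.4766, 0.2922, 0.028]
contact_force: [-0.7, -0.8, 6.1]
```

```bash
python3 -m creep '[{"grip":-0.2,"tx":0,"ty":0,"tz":0,"spin":0},{"grip":0,"tx":0,"ty":0,"tz":0,"spin":0},{"grip":0.4,"tx":0,"ty":0,"tz":0,"spin":0},{"grip":0.8,"tx":0,"ty":0,"tz":0,"spin":0},{"grip":0.8,"tx":0,"ty":0,"tz":0,"spin":0},{"grip":0.8,"tx":0,"ty":0,"tz":0,"spin":0},{"grip":0.8,"tx":0,"ty":0,"tz":0,"spin":0},{"grip":0.8,"tx":0,"ty":0,"tz":0,"spin":0}]' | grep -E "pos|contact|open"
python3 -m creep '[{"grip":0.8,"tx":0,"ty":0,"tz":-1,"spin":0},{"grip":0.8,"tx":0,"ty":0,"tz":-2,"spin":0},{"grip":0.8,"tx":0,"ty":0,"tz":-3,"spin":0},{"grip":0.8,"tx":0,"ty":0,"tz":-3,"spin":0},{"grip":0.8,"tx":0,"ty":0,"tz":-3,"spin":0},{"grip":0.8,"tx":0,"ty":0,"tz":-3,"spin":0},{"grip":0.8,"tx":0,"ty":0,"tz":-2,"spin":0},{"grip":0.8,"tx":0,"ty":0,"tz":0,"spin":0}]' | grep -E "pos|contact|open"
python3 -c "
from h import *
goto(.506,-.237,90,.2)
goto(.506,-.237,0,.2)"
```

```text
tool_pos: [0.4762, 0.292, 0.027]
contact_force: [0.3, -0.6, 0.2]
opening: 0.875
tool_pos: [0.4781, 0.2937, 0.202]
contact_force: [0.3, 0.6, 0.0]
opening: 0.899
t 11.3 pos [0.4781 0.2937 0.202 ] ang -167.8 tool xyz cm [ 8.460e+00 -5.246e+01 -5.000e-02] spin -77.8 F [0.29 0.61 0.02] open 0.899 ff 0.0 q [-0.4   0.67 -0.4   1.8   0.37  0.73  0.79]
t 11.3 pos [0.4781 0.2937 0.202 ] ang -167.8 tool xyz cm [ 8.460e+00 -5.246e+01 -5.000e-02] spin 12.2 F [0.29 0.61 0.02] open 0.899 ff 0.0 q [-0.4   0.67 -0.4   1.8   0.37  0.73  0.79]
```

```bash
for i in 1 2; do :; done
python3 -m creep '[{"grip":1,"tx":0.5,"ty":-2.5,"tz":0,"spin":0},{"grip":1,"tx":0.5,"ty":-3.3,"tz":0,"spin":0},{"grip":1,"tx":0.5,"ty":-3.3,"tz":0,"spin":0},{"grip":1,"tx":0.5,"ty":-3.3,"tz":0,"spin":0},{"grip":1,"tx":0.5,"ty":-3.3,"tz":0,"spin":0},{"grip":1,"tx":0.5,"ty":-3.3,"tz":0,"spin":0},{"grip":1,"tx":0.5,"ty":-3.3,"tz":0,"spin":0},{"grip":1,"tx":0.5,"ty":-3.3,"tz":0,"spin":0}]' | grep -E "pos|contact|open"
python3 -m creep '[{"grip":1,"tx":0.5,"ty":-3.3,"tz":0,"spin":0},{"grip":1,"tx":0.5,"ty":-3.3,"tz":0,"spin":0},{"grip":1,"tx":0.5,"ty":-3.3,"tz":0,"spin":0},{"grip":1,"tx":0.5,"ty":-3.3,"tz":0,"spin":0},{"grip":1,"tx":0.5,"ty":-3.3,"tz":0,"spin":0},{"grip":1,"tx":0.5,"ty":-3.3,"tz":0,"spin":0},{"grip":1,"tx":0.5,"ty":-3.3,"tz":0,"spin":0},{"grip":1,"tx":0.5,"ty":-3.3,"tz":0,"spin":0}]' | grep -E "pos|contact|open"
python3 -m creep '[{"grip":1,"tx":0,"ty":0,"tz":0,"spin":0},{"grip":1,"tx":0,"ty":0,"tz":0,"spin":0}]' >/dev/null
python3 - <<'E'
from h import *
for n in("top","scene"):
    p=np.load(n+"0.npz")['p']
    for c in blobs(rng(p,(50,120,60),(85,255,255)),60): 
        m=cv2.drawContours(np.zeros(p.shape[:2],np.uint8),[c],-1,255,-1);v=hsv(p)[:,:,2][m>0];
        w=cast(n,c.reshape(-1,2),.086);R=cv2.minEnclosingCircle(w[:,:2].astype(np.float32));print(n,cast(n,[cen(c)],.086)[0].round(4),np.round(R,4) if 0 else R, np.percentile(v,[10,50,90]))
goto(.506,-.237,12.2,.028)
E
```

```text
tool_pos: [0.4904, 0.0316, 0.1968]
contact_force: [1.4, 0.3, -0.0]
opening: 0.999
tool_pos: [0.5069, -0.2348, 0.1967]
contact_force: [0.4, 0.6, 0.1]
opening: 1.002
top [ 0.4856 -0.3764  0.086 ] ((0.4850049912929535, -0.3761756718158722), 0.02168354205787182) [75.9 88.  91.1]
top [ 0.5052 -0.2356  0.086 ] ((0.50545734167099, -0.23611201345920563), 0.021700693294405937) [75.2 91.  93.9]
scene [ 0.4845 -0.3781  0.086 ] ((0.48421919345855713, -0.3779870271682739), 0.02339770458638668) [ 81.2 118.  122. ]
scene [ 0.5035 -0.2389  0.086 ] ((0.5009154081344604, -0.23665225505828857), 0.02516399323940277) [ 74.2 118.  121. ]
t 12.8 pos [ 0.5066 -0.2356  0.1963] ang -168.1 tool xyz cm [ 0.07 -0.13 16.83] spin -0.3 F [0.25 0.46 0.21] open 1.003 ff 0.0 q [ 0.64  0.69 -0.48  1.8   0.45  0.76  1.7 ]
```

```bash
python3 -m creep '[{"grip":1,"tx":0.15,"ty":0,"tz":2.4,"spin":0},{"grip":1,"tx":0,"ty":0,"tz":2.4,"spin":0},{"grip":1,"tx":0,"ty":0,"tz":2.4,"spin":0},{"grip":1,"tx":0,"ty":0,"tz":2.4,"spin":0},{"grip":1,"tx":0,"ty":0,"tz":2.4,"spin":0},{"grip":1,"tx":0,"ty":0,"tz":2.4,"spin":0},{"grip":1,"tx":0,"ty":0,"tz":1.4,"spin":0},{"grip":1,"tx":0,"ty":0,"tz":0.9,"spin":0}]' | grep -E "pos|contact|open"
python3 -m creep '[{"grip":0.4,"tx":0,"ty":0,"tz":0,"spin":0},{"grip":0.2,"tx":0,"ty":0,"tz":0,"spin":0},{"grip":0.15,"tx":0,"ty":0,"tz":0,"spin":0},{"grip":0.1,"tx":0,"ty":0,"tz":0,"spin":0},{"grip":0.05,"tx":0,"ty":0,"tz":0,"spin":0},{"grip":0,"tx":0,"ty":0,"tz":0,"spin":0},{"grip":-0.1,"tx":0,"ty":0,"tz":0,"spin":0},{"grip":-0.3,"tx":0,"ty":0,"tz":0,"spin":0}]' 25
python3 -m creep '[{"grip":-1,"tx":0,"ty":0,"tz":0,"spin":0},{"grip":-1,"tx":0,"ty":0,"tz":0,"spin":0},{"grip":-1,"tx":0,"ty":0,"tz":0,"spin":0},{"grip":-1,"tx":0,"ty":0,"tz":0,"spin":0}]' 30
python3 -c "
from h import *
goto(.505,-.236,12.2,.028)"
```

```text
tool_pos: [0.5054, -0.2309, 0.0283]
contact_force: [0.2, -0.2, -0.0]
opening: 1.001
clock: 14.13
tool_pos: [0.5068, -0.2347, 0.0307]
eef_rot: [-0.106, 0.994, -0.001, 0.001]
contact_force: [-0.4, -2.3, 5.6]
opening: 0.517
finger_force: 25.0
clock: 14.47
tool_pos: [0.5068, -0.2347, 0.0307]
eef_rot: [-0.106, 0.994, -0.001, 0.001]
contact_force: [-1.3, -3.7, 6.5]
opening: 0.52
finger_force: 30.0
t 14.47 pos [ 0.5068 -0.2347  0.0307] ang -167.9 tool xyz cm [ 0.21 -0.09  0.27] spin -0.1 F [-1.28 -3.71  6.49] open 0.52 ff 30.0 q [ 0.52  0.94 -0.29  1.9   0.63  0.4   1.54]
```

```bash
python3 -m creep '[{"grip":-1,"tx":0,"ty":0,"tz":-0.5,"spin":0},{"grip":-1,"tx":0,"ty":0,"tz":-1,"spin":0},{"grip":-1,"tx":0,"ty":0,"tz":-1,"spin":0},{"grip":-1,"tx":0,"ty":0,"tz":-1,"spin":0},{"grip":-1,"tx":0,"ty":0,"tz":-0.5,"spin":0},{"grip":-1,"tx":0,"ty":0,"tz":0,"spin":0},{"grip":-1,"tx":0,"ty":0,"tz":0,"spin":0},{"grip":-1,"tx":0,"ty":0,"tz":0,"spin":0}]' | grep -E "pos|contact|open"
for i in 1 2 3 4; do python3 -m creep '[{"grip":-1,"tx":0,"ty":0,"tz":0,"spin":0}]' | grep -E "pos|contact|open"; done
python3 -c "
from h import *
goto(.505,-.236,12.2,.028)
print(r.get_state()['joint_torque'].round(2))"
```

```text
tool_pos: [0.5059, -0.2334, 0.0698]
contact_force: [-0.1, -0.5, -5.5]
opening: 0.521
tool_pos: [0.5058, -0.2334, 0.0696]
contact_force: [-0.4, -0.4, -5.2]
opening: 0.516
tool_pos: [0.5059, -0.2333, 0.0695]
contact_force: [-0.0, -0.4, -4.0]
opening: 0.514
tool_pos: [0.506, -0.2334, 0.0696]
contact_force: [0.1, -0.4, -5.7]
opening: 0.521
tool_pos: [0.5061, -0.2334, 0.0697]
contact_force: [-0.4, 0.1, -4.6]
opening: 0.519
t 15.47 pos [ 0.5061 -0.2334  0.0697] ang -167.8 tool xyz cm [ 0.16 -0.23  4.17] spin -0.0 F [-0.36  0.11 -4.63] open 0.519 ff 30.0 q [ 0.55  0.87 -0.34  1.89  0.59  0.48  1.57]
[ 1.000e-02 -5.489e+01 -3.720e+00 -8.220e+00  1.000e-02  9.000e-02
 -0.000e+00]
```

About 5.0 N (0.51 kg), so this one is in the heavy range. I set it back where it stood and lift the other.

```bash
python3 -m creep '[{"grip":-1,"tx":0,"ty":0,"tz":0.8,"spin":0},{"grip":-1,"tx":0,"ty":0,"tz":1,"spin":0},{"grip":-1,"tx":0,"ty":0,"tz":1,"spin":0},{"grip":-1,"tx":0,"ty":0,"tz":0.5,"spin":0},{"grip":-1,"tx":0,"ty":0,"tz":0.3,"spin":0},{"grip":-1,"tx":0,"ty":0,"tz":0.2,"spin":0},{"grip":-1,"tx":0,"ty":0,"tz":0,"spin":0},{"grip":-1,"tx":0,"ty":0,"tz":0,"spin":0}]' | grep -E "pos|contact|open"
python3 -m creep '[{"grip":-1,"tx":0,"ty":0,"tz":0.1,"spin":0},{"grip":-1,"tx":0,"ty":0,"tz":0.05,"spin":0},{"grip":-1,"tx":0,"ty":0,"tz":0,"spin":0},{"grip":-1,"tx":0,"ty":0,"tz":0,"spin":0}]' | grep -E "pos|contact|open"
```

```text
tool_pos: [0.5064, -0.2335, 0.032]
contact_force: [-0.3, 0.8, -5.7]
opening: 0.516
tool_pos: [0.5065, -0.2336, 0.0308]
contact_force: [-0.2, -0.7, -3.0]
opening: 0.524
```

Nearly down: part of the weight is already off the gripper.

```bash
python3 -m creep '[{"grip":-1,"tx":0,"ty":0,"tz":0.05,"spin":0},{"grip":-1,"tx":0,"ty":0,"tz":0,"spin":0},{"grip":-1,"tx":0,"ty":0,"tz":0,"spin":0}]' | grep -E "pos|contact|open"
python3 -m creep '[{"grip":0.1,"tx":0,"ty":0,"tz":0,"spin":0},{"grip":0.3,"tx":0,"ty":0,"tz":0,"spin":0},{"grip":0.7,"tx":0,"ty":0,"tz":0,"spin":0},{"grip":1,"tx":0,"ty":0,"tz":0,"spin":0},{"grip":1,"tx":0,"ty":0,"tz":0,"spin":0},{"grip":1,"tx":0,"ty":0,"tz":0,"spin":0},{"grip":1,"tx":0,"ty":0,"tz":0,"spin":0},{"grip":1,"tx":0,"ty":0,"tz":0,"spin":0}]' | grep -E "pos|contact|open"
python3 -m creep '[{"grip":1,"tx":0,"ty":0,"tz":-1,"spin":0},{"grip":1,"tx":0,"ty":0,"tz":-2,"spin":0},{"grip":1,"tx":0,"ty":0,"tz":-3,"spin":0},{"grip":1,"tx":0,"ty":0,"tz":-3,"spin":0},{"grip":1,"tx":0,"ty":0,"tz":-2,"spin":0},{"grip":1,"tx":0,"ty":0,"tz":-1,"spin":0},{"grip":1,"tx":0,"ty":0,"tz":0,"spin":0}]' | grep -E "pos|contact|open"
python3 -c "
from h import *
goto(.485,-.3765,12.2,.1518)"
```

```text
tool_pos: [0.5065, -0.2335, 0.0307]
contact_force: [-2.0, -0.0, 5.0]
opening: 0.52
tool_pos: [0.5062, -0.2334, 0.0299]
contact_force: [-1.1, 0.3, -0.4]
opening: 1.001
tool_pos: [0.5076, -0.234, 0.1525]
contact_force: [0.7, 0.8, 0.1]
opening: 1.001
t 17.97 pos [ 0.5076 -0.234   0.1525] ang -167.8 tool xyz cm [  5.21 -13.46   0.08] spin -0.0 F [0.67 0.79 0.06] open 1.001 ff 0.0 q [ 0.61  0.75 -0.45  1.84  0.5   0.66  1.65]
```

```bash
python3 -m creep '[{"grip":1,"tx":0.9,"ty":-2.3,"tz":0,"spin":0},{"grip":1,"tx":0.9,"ty":-2.3,"tz":0,"spin":0},{"grip":1,"tx":0.9,"ty":-2.3,"tz":0,"spin":0},{"grip":1,"tx":0.9,"ty":-2.3,"tz":0,"spin":0},{"grip":1,"tx":0.8,"ty":-2.1,"tz":0,"spin":0},{"grip":1,"tx":0.8,"ty":-2.1,"tz":0,"spin":0},{"grip":1,"tx":0,"ty":0,"tz":0,"spin":0},{"grip":1,"tx":0,"ty":0,"tz":0,"spin":0}]' | grep -E "pos|contact|open"
python3 -c "
from h import *
goto(.485,-.3755,12.2,.029)"
```

```text
tool_pos: [0.4821, -0.3764, 0.1483]
contact_force: [0.3, -0.3, 0.1]
opening: 0.996
t 18.63 pos [ 0.4821 -0.3764  0.1483] ang -168.0 tool xyz cm [-3.200e-01  1.000e-02  1.192e+01] spin -0.2 F [ 0.34 -0.28  0.09] open 0.996 ff 0.0 q [ 0.85  0.82 -0.48  1.68  0.51  0.77  1.91]
```

```bash
python3 -m creep '[{"grip":1,"tx":-0.3,"ty":0,"tz":2,"spin":0},{"grip":1,"tx":0,"ty":0,"tz":2.2,"spin":0},{"grip":1,"tx":0,"ty":0,"tz":2.2,"spin":0},{"grip":1,"tx":0,"ty":0,"tz":2.2,"spin":0},{"grip":1,"tx":0,"ty":0,"tz":1.5,"spin":0},{"grip":1,"tx":0,"ty":0,"tz":1.2,"spin":0},{"grip":1,"tx":0,"ty":0,"tz":0.6,"spin":0},{"grip":1,"tx":0,"ty":0,"tz":0,"spin":0}]' | grep -E "pos|contact|open"
python3 -m creep '[{"grip":0.4,"tx":0,"ty":0,"tz":0,"spin":0},{"grip":0.2,"tx":0,"ty":0,"tz":0,"spin":0},{"grip":0.15,"tx":0,"ty":0,"tz":0,"spin":0},{"grip":0.1,"tx":0,"ty":0,"tz":0,"spin":0},{"grip":0.05,"tx":0,"ty":0,"tz":0,"spin":0},{"grip":0,"tx":0,"ty":0,"tz":0,"spin":0},{"grip":-0.1,"tx":0,"ty":0,"tz":0,"spin":0},{"grip":-0.3,"tx":0,"ty":0,"tz":0,"spin":0}]' 25
python3 -m creep '[{"grip":-1,"tx":0,"ty":0,"tz":0,"spin":0},{"grip":-1,"tx":0,"ty":0,"tz":0,"spin":0},{"grip":-1,"tx":0,"ty":0,"tz":0,"spin":0},{"grip":-1,"tx":0,"ty":0,"tz":0,"spin":0}]' 30 | grep -E "pos|force|open"
python3 -m creep '[{"grip":-1,"tx":0,"ty":0,"tz":-0.5,"spin":0},{"grip":-1,"tx":0,"ty":0,"tz":-1,"spin":0},{"grip":-1,"tx":0,"ty":0,"tz":-1,"spin":0},{"grip":-1,"tx":0,"ty":0,"tz":-1,"spin":0},{"grip":-1,"tx":0,"ty":0,"tz":-0.5,"spin":0},{"grip":-1,"tx":0,"ty":0,"tz":0,"spin":0},{"grip":-1,"tx":0,"ty":0,"tz":0,"spin":0},{"grip":-1,"tx":0,"ty":0,"tz":0,"spin":0}]' | grep -E "pos|contact|open"
for i in 1 2 3 4; do python3 -m creep '[{"grip":-1,"tx":0,"ty":0,"tz":0,"spin":0}]' | grep -E "pos|contact|open"; done
```

```text
tool_pos: [0.4862, -0.3732, 0.0296]
contact_force: [0.4, 0.8, -0.0]
opening: 1.003
clock: 19.97
tool_pos: [0.4868, -0.3753, 0.0313]
eef_rot: [-0.106, 0.994, -0.0, 0.0]
contact_force: [-0.5, -1.5, 2.2]
opening: 0.522
finger_force: 25.0
tool_pos: [0.4868, -0.3753, 0.0313]
contact_force: [-0.9, -2.3, 4.6]
opening: 0.517
finger_force: 30.0
tool_pos: [0.4863, -0.3747, 0.0707]
contact_force: [0.6, 0.4, -2.1]
opening: 0.516
tool_pos: [0.4862, -0.3746, 0.0705]
contact_force: [0.6, -1.3, -2.8]
opening: 0.52
tool_pos: [0.4863, -0.3746, 0.0705]
contact_force: [0.2, -0.7, -3.4]
opening: 0.517
tool_pos: [0.4864, -0.3747, 0.0706]
contact_force: [0.2, -0.1, -1.0]
opening: 0.514
tool_pos: [0.4865, -0.3747, 0.0707]
contact_force: [-0.0, 0.1, -2.6]
opening: 0.519
```

About 2.4 N (0.24 kg), so this is the light one. I put it back where it stood.

```bash
python3 -m creep '[{"grip":-1,"tx":0,"ty":0,"tz":0.8,"spin":0},{"grip":-1,"tx":0,"ty":0,"tz":1,"spin":0},{"grip":-1,"tx":0,"ty":0,"tz":1,"spin":0},{"grip":-1,"tx":0,"ty":0,"tz":0.5,"spin":0},{"grip":-1,"tx":0,"ty":0,"tz":0.3,"spin":0},{"grip":-1,"tx":0,"ty":0,"tz":0.2,"spin":0},{"grip":-1,"tx":0,"ty":0,"tz":0,"spin":0},{"grip":-1,"tx":0,"ty":0,"tz":0,"spin":0}]' | grep -E "pos|contact|open"
python3 -m creep '[{"grip":-1,"tx":0,"ty":0,"tz":0.1,"spin":0},{"grip":-1,"tx":0,"ty":0,"tz":0.05,"spin":0},{"grip":-1,"tx":0,"ty":0,"tz":0.05,"spin":0},{"grip":-1,"tx":0,"ty":0,"tz":0,"spin":0},{"grip":-1,"tx":0,"ty":0,"tz":0,"spin":0}]' | grep -E "pos|contact|open"
```

```text
tool_pos: [0.4868, -0.3748, 0.033]
contact_force: [0.4, -0.2, -2.2]
opening: 0.513
tool_pos: [0.4868, -0.3749, 0.0314]
contact_force: [-0.8, 0.2, 1.3]
opening: 0.515
```

```bash
python3 -m creep '[{"grip":0.1,"tx":0,"ty":0,"tz":0,"spin":0},{"grip":0.3,"tx":0,"ty":0,"tz":0,"spin":0},{"grip":0.7,"tx":0,"ty":0,"tz":0,"spin":0},{"grip":1,"tx":0,"ty":0,"tz":0,"spin":0},{"grip":1,"tx":0,"ty":0,"tz":0,"spin":0},{"grip":1,"tx":0,"ty":0,"tz":0,"spin":0},{"grip":1,"tx":0,"ty":0,"tz":0,"spin":0},{"grip":1,"tx":0,"ty":0,"tz":0,"spin":0}]' | grep -E "pos|contact|open"
python3 -m creep '[{"grip":1,"tx":0,"ty":0,"tz":-1,"spin":0},{"grip":1,"tx":0,"ty":0,"tz":-2,"spin":0},{"grip":1,"tx":0,"ty":0,"tz":-3,"spin":0},{"grip":1,"tx":0,"ty":0,"tz":-3,"spin":0},{"grip":1,"tx":0,"ty":0,"tz":-2,"spin":0},{"grip":1,"tx":0,"ty":0,"tz":-1,"spin":0},{"grip":1,"tx":0,"ty":0,"tz":0,"spin":0}]' | grep -E "pos|contact|open"
python3 -m creep '[{"grip":1,"tx":-0.8,"ty":2.1,"tz":0,"spin":0},{"grip":1,"tx":-0.8,"ty":2.3,"tz":0,"spin":0},{"grip":1,"tx":-0.8,"ty":2.3,"tz":0,"spin":0},{"grip":1,"tx":-0.8,"ty":2.3,"tz":0,"spin":0},{"grip":1,"tx":-0.8,"ty":2.3,"tz":0,"spin":0},{"grip":1,"tx":-0.8,"ty":2.1,"tz":0,"spin":0},{"grip":1,"tx":0,"ty":0,"tz":0,"spin":0},{"grip":1,"tx":0,"ty":0,"tz":0,"spin":0}]' | grep -E "pos|contact|open"
python3 -c "
from h import *
goto(.5062,-.2334,12.2,.0295)
p,d=optics.snapshot('scene');cv2.imwrite('pics/s5.png',cv2.convertScaleAbs(cv2.resize(p[120:330,120:400,::-1],(800,600)),alpha=1.4))
b=rng(p,(50,120,60),(85,255,255))
for c in blobs(b,60): print(cen(c))"
```

```text
tool_pos: [0.4866, -0.3748, 0.031]
contact_force: [0.1, -1.6, 0.3]
opening: 0.996
tool_pos: [0.488, -0.3756, 0.1538]
contact_force: [1.2, -0.4, -0.4]
opening: 1.0
tool_pos: [0.5048, -0.2321, 0.15]
contact_force: [0.2, -0.8, -0.8]
opening: 1.001
t 24.3 pos [ 0.5048 -0.2321  0.15  ] ang -167.6 tool xyz cm [-0.13 -0.17 12.05] spin 0.2 F [ 0.24 -0.83 -0.78] open 1.001 ff 0.0 q [ 0.61  0.75 -0.45  1.85  0.51  0.66  1.65]
[337.30919363 275.92501284]
[290.76497396 235.59179688]
```

View pics/s5.png

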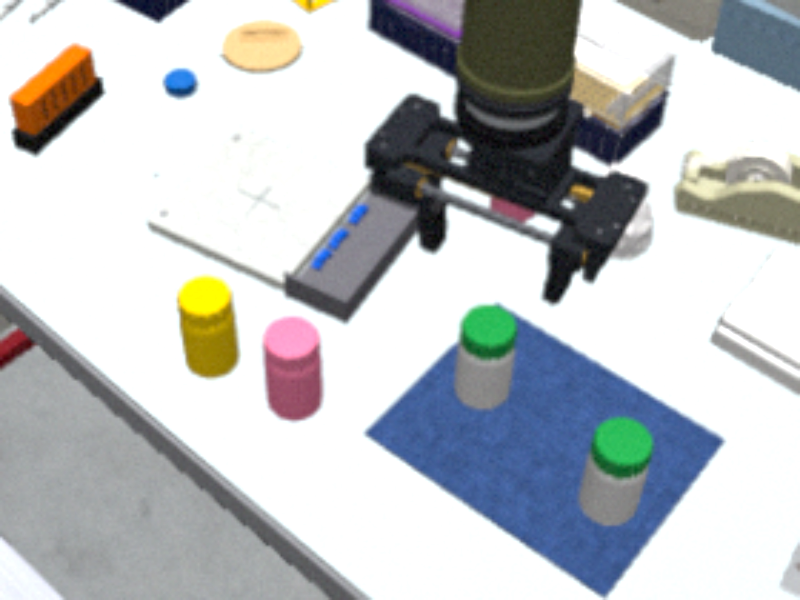

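The picture shows both jars upright, at (487,345) and (615,470), within about 2 mm of where they were. The shards are in the trough at (338,238) and the scraper stands at (55,100). I take the heavy jar at (487,345) again.

```bash
python3 -m creep '[{"grip":1,"tx":-0.1,"ty":-0.2,"tz":2,"spin":0},{"grip":1,"tx":0,"ty":0,"tz":2.2,"spin":0},{"grip":1,"tx":0,"ty":0,"tz":2.2,"spin":0},{"grip":1,"tx":0,"ty":0,"tz":2.2,"spin":0},{"grip":1,"tx":0,"ty":0,"tz":1.5,"spin":0},{"grip":1,"tx":0,"ty":0,"tz":1.2,"spin":0},{"grip":1,"tx":0,"ty":0,"tz":0.7,"spin":0},{"grip":1,"tx":0,"ty":0,"tz":0,"spin":0}]' | grep -E "pos|contact|open"
python3 -m creep '[{"grip":0.4,"tx":0,"ty":0,"tz":0,"spin":0},{"grip":0.2,"tx":0,"ty":0,"tz":0,"spin":0},{"grip":0.15,"tx":0,"ty":0,"tz":0,"spin":0},{"grip":0.1,"tx":0,"ty":0,"tz":0,"spin":0},{"grip":0.05,"tx":0,"ty":0,"tz":0,"spin":0},{"grip":0,"tx":0,"ty":0,"tz":0,"spin":0},{"grip":-0.1,"tx":0,"ty":0,"tz":0,"spin":0},{"grip":-0.3,"tx":0,"ty":0,"tz":0,"spin":0}]' 25 >/dev/null
python3 -m creep '[{"grip":-1,"tx":0,"ty":0,"tz":0,"spin":0},{"grip":-1,"tx":0,"ty":0,"tz":0,"spin":0},{"grip":-1,"tx":0,"ty":0,"tz":0,"spin":0},{"grip":-1,"tx":0,"ty":0,"tz":0,"spin":0}]' 35 | grep -E "pos|force|open"
python3 -m creep '[{"grip":-1,"tx":0,"ty":0,"tz":-0.5,"spin":0},{"grip":-1,"tx":0,"ty":0,"tz":-1,"spin":0},{"grip":-1,"tx":0,"ty":0,"tz":-1.5,"spin":0},{"grip":-1,"tx":0,"ty":0,"tz":-2,"spin":0},{"grip":-1,"tx":0,"ty":0,"tz":-2,"spin":0},{"grip":-1,"tx":0,"ty":0,"tz":-2,"spin":0},{"grip":-1,"tx":0,"ty":0,"tz":-0.6,"spin":0},{"grip":-1,"tx":0,"ty":0,"tz":0,"spin":0}]' | grep -E "pos|contact|open"
python3 -c "
from h import *
goto(.524,.048,12.2,.125)"
```

```text
tool_pos: [0.5056, -0.2361, 0.0295]
contact_force: [0.6, 0.5, 0.8]
opening: 0.998
tool_pos: [0.5067, -0.2346, 0.0313]
contact_force: [-2.7, 2.9, 5.4]
opening: 0.516
finger_force: 35.0
tool_pos: [0.5074, -0.2364, 0.1285]
contact_force: [0.5, 0.1, -5.3]
opening: 0.515
t 26.68 pos [ 0.5074 -0.2364  0.1285] ang -167.9 tool xyz cm [-7.59 27.46  0.32] spin -0.1 F [ 0.54  0.1  -5.33] open 0.515 ff 35.0 q [ 0.6   0.79 -0.43  1.86  0.54  0.61  1.62]
```

```bash
python3 -m creep '[{"grip":-1,"tx":-0.3,"ty":1.2,"tz":0,"spin":0},{"grip":-1,"tx":-0.5,"ty":2,"tz":0,"spin":0},{"grip":-1,"tx":-0.6,"ty":2,"tz":0,"spin":0},{"grip":-1,"tx":-0.6,"ty":2,"tz":0,"spin":0},{"grip":-1,"tx":-0.6,"ty":2,"tz":0,"spin":0},{"grip":-1,"tx":-0.6,"ty":2,"tz":0,"spin":0},{"grip":-1,"tx":-0.6,"ty":2,"tz":0,"spin":0},{"grip":-1,"tx":-0.6,"ty":2,"tz":0,"spin":0}]' | grep -E "pos|contact|open"
python3 -m creep '[{"grip":-1,"tx":-0.5,"ty":2,"tz":0,"spin":0},{"grip":-1,"tx":-0.5,"ty":2,"tz":0,"spin":0},{"grip":-1,"tx":-0.5,"ty":2,"tz":0,"spin":0},{"grip":-1,"tx":-0.5,"ty":2,"tz":0,"spin":0},{"grip":-1,"tx":-0.5,"ty":1.8,"tz":0,"spin":0},{"grip":-1,"tx":-0.5,"ty":1.5,"tz":0,"spin":0},{"grip":-1,"tx":-0.2,"ty":0.8,"tz":0,"spin":0},{"grip":-1,"tx":0,"ty":0,"tz":0,"spin":0}]' | grep -E "pos|contact|open"
python3 -m creep '[{"grip":-1,"tx":0,"ty":0,"tz":0,"spin":0},{"grip":-1,"tx":0,"ty":0,"tz":0,"spin":0}]' >/dev/null
python3 -c "
from h import *
goto(.524,.048,12.2,.1253)"
```

```text
tool_pos: [0.5162, -0.0754, 0.1255]
contact_force: [0.1, 0.3, -4.7]
opening: 0.517
tool_pos: [0.5225, 0.0509, 0.1261]
contact_force: [0.1, 1.2, -5.6]
opening: 0.517
t 28.18 pos [0.5226 0.0458 0.1264] ang -167.9 tool xyz cm [-0.18  0.19  0.11] spin -0.1 F [ 0.17 -1.02 -4.53] open 0.513 ff 35.0 q [ 0.03  0.75 -0.34  1.96  0.48  0.51  1.13]
```

```bash
python3 -m creep '[{"grip":-1,"tx":-0.2,"ty":0.2,"tz":0.1,"spin":0},{"grip":-1,"tx":0,"ty":0,"tz":0,"spin":0},{"grip":-1,"tx":0,"ty":0,"tz":0,"spin":0},{"grip":-1,"tx":0,"ty":0,"tz":0,"spin":0},{"grip":-1,"tx":0,"ty":0,"tz":0,"spin":0},{"grip":-1,"tx":0,"ty":0,"tz":0,"spin":0},{"grip":-1,"tx":0,"ty":0,"tz":0,"spin":0},{"grip":-1,"tx":0,"ty":0,"tz":0,"spin":0}]' >/dev/null
python3 -c "
from h import *
goto(.524,.048,12.2,.1253);print(r.get_state()['qd'].round(4))
p,d=optics.snapshot('scene');cv2.imwrite('pics/s6.png',cv2.convertScaleAbs(cv2.resize(p[60:330,60:420,::-1],(800,600)),alpha=1.4))"
```

```text
t 28.85 pos [0.5249 0.0498 0.126 ] ang -167.8 tool xyz cm [ 0.12 -0.16  0.07] spin -0.0 F [ 0.29  0.33 -4.55] open 0.514 ff 35.0 q [ 0.02  0.75 -0.34  1.95  0.48  0.51  1.13]
[-0.0009  0.0011 -0.0006  0.0009 -0.0014 -0.0015 -0.0001]
```

View pics/s6.png

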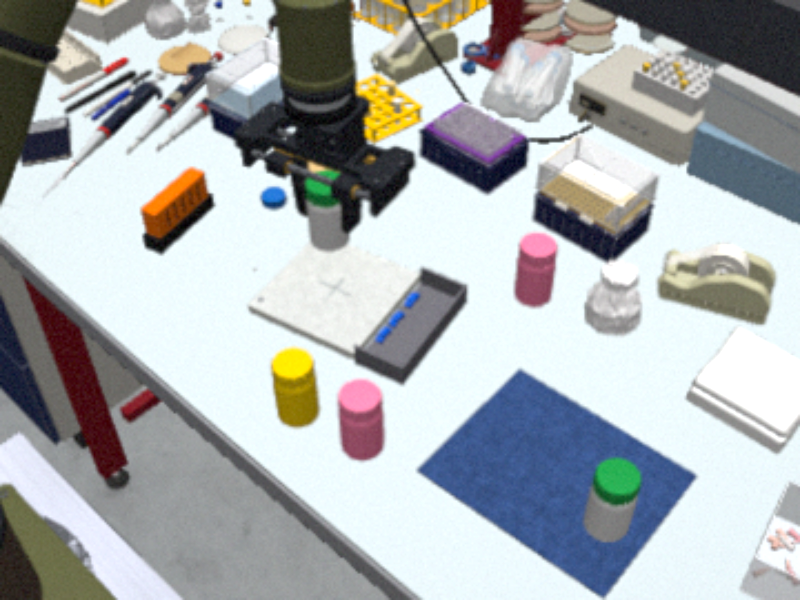

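The heavy jar hangs upright over the plate centre, its base at (328,240) above the cross at (335,288). The light jar stands on the mat at (612,500), the shards are in the trough at (398,318), and the scraper stands at (178,208). The arm is still, so I hand in.

```bash
python3 -c "
from plant import workorder
print(workorder.finish_job())"
```

```text
the job is handed in; nothing more can be done
None
```

I handed the job in at about 29 s: the three shards are in the trough, the scraper stands upright on the bench, the lighter jar (about 0.24 kg) is back on the mat within about 2 mm of where it stood, and the heavier one (about 0.51 kg) is held upright and still over the plate centre, about 8 cm up.

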